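Run one sample pot down a tilting sorting tray

TASK

On the tilting sorting tray, gently push the green end tab down, a little at a time, until the red pot with the white lid slides the whole way to the green end, but stop before the blue pot slides too: it must stay wholly on its own half, the half with the black tab. The tray stays at whatever angle you leave it, so then push the black tab down until the tray is level again and let go. Do not touch either pot, never press hard on the tray, and leave the amber bottle and the glass beaker alone.

Things in the scene. Friction and masses are not known exactly. Their poses are not given: they have to be found in the camera images.
- tray (a joint): tilt of the sorting tray in rad about its hinge, across the middle of its length. 0 = level (the start), positive = green tab down and black tab up, negative = the reverse; hard stops at +0.44 and -0.44. A stiff friction hinge: the tray stays at any angle when let go, and takes a push of about 3 to 8 N on a tab to move
- tray_mid (a point): middle of the white and aluminium tray, on its hinge axis, in the plane of its floor, 125 mm above the worktop. Turns with the tray: x along the hinge, y from the green tab to the black tab, z out of the floor. Two lanes side by side, each 74 mm wide and 280 mm long inside (y -140 to 140 mm); a dark line crosses the floor at y = 0; walls 5 mm thick and 30 mm high, divider 18 mm high
- green_tab (a point): point to push on the green end tab: centre of its width, on its upper face, which lies flush with the tray's floor, at y = -185 mm in the tray's frame. The tab is a flat ribbed plate 100 mm wide (x), 8 mm thick, from the end wall at y = -145 to its outer edge at y = -211. The axes are the tray's
- black_tab (a point): the same point on the black end tab at the other end, at y = +185 mm in the tray's frame (tab from y = 145 to 211). The axes are the tray's
- red_pot: round sample pot, dark red body and white lid, 68 mm across, 43 mm high, about 0.25 kg, origin at the centre of its underside. Starts in either lane on the black half; it touches the green end wall when its y in the tray's frame is -106 mm. Slicker base: it starts to slide at a tilt somewhere between 0.18 and 0.38 rad, different every time
- blue_pot: flat round sample pot, blue body and tan lid, 67 mm across, 26 mm high, about 0.12 kg, origin at the centre of its underside. Starts in the other lane on the black half. Its base grips better: it slides at about 1.35 times the slope (tangent of the tilt) that moves the red pot; it is wholly on the black half while its y in the tray's frame is above 34 mm
- amber_bottle: bystander: amber dropper bottle, 33 mm across, 102 mm high, standing behind the tray, origin at the centre of its underside
- beaker: bystander: small glass beaker, 45 mm across, 57 mm high, standing at the front right, origin at the centre of its underside
- stand: the tray's stand with all it carries: steel base and two grey side cheeks up to 165 mm high, fixed to the worktop, 215 mm (x, along the hinge) by 150 mm (y); origin under its middle on the worktop, below the hinge, axes as the level tray's
There are look-alikes about, which are no part of the job. What is shaped like the blue_pot but purple is not meant.

How it is judged:
By the outcome, as a careful person would: the job done as asked, in the order asked, and still so for the second after the job is handed in, with the robot touching nothing.
It also fails if it takes over 66 s, if anything falls off the work surface, if the arm or the gripper's body presses on something with over 40 N, if the wrist force passes 120 N, or if a joint passes its speed limit or range.

ROBOT

A 6-joint arm with a two-finger parallel gripper is mounted at the origin on a cart in front of the work surface, level with it; the furniture and walls round the work are solid. World frame = base frame: x ahead of the robot, y to its left, z up, the work surface at z = 0. Lengths are in m, angles in rad, forces in N, time in s.
With the tool pointing down it reaches from about 0.3 to 0.875 m from the base axis. Payload 4.2 kg.
Tool frame: the origin (TCP) lies between the finger pads; the fingertips stand 17 mm ahead of it and the grasp point (between the pads) lies 2 mm behind it; y points along the fingers, z is the direction in which the jaws open and shut, and the axes are right-handed (so a half turn about y gives the same grasp; the last joint's range is limited). The gripper opens to 85 mm and grips with 20 to 120 N. Pads are 22 mm wide; open, the fingers measure 114 mm over their backs; the gripper's body (76 mm by 85 mm) begins 54 mm behind the grasp point. The pads swing forward as they close: fully open they stand 13 mm farther back than shut.
Start: joints at [-1.147, 0.32, 1.565, -0, 1.257, -0.02], TCP at [0.247, -0.519, 0.222] pointing down, gripper open.
Joint ranges: [-3.11, 3.11], [-0.84, 2.01], [0.21, 2.61], [-1.34, 4.49], [0.05, 2.63], [-2.56, 2.56]. Speed limits (rad/s): [2.57, 2.57, 3.14, 3.14, 3.14, 3.14].

INTERFACE

Orientations are given as a unit quaternion [x, y, z, w].
In Python, from station import arm, optics, close_job, models gives the robot as it stands. Calls block until the motion is done:
- arm.move_ptp(position, orientation): joint-space move of the TCP to a pose.
- arm.movel(position, frame=None, feed=0.15): straight line of the TCP; frame=None keeps the orientation; feed is the mean speed in m/s.
- arm.movej(angles): joint-space move.
- arm.command_gripper(opening, effort=None): finger opening in m; effort is the grip in N (None keeps the last); returns when the fingers have stopped.
- arm.hold(seconds).
- arm.ik(position, orientation): joint angles nearest the present ones, or None.
- arm.get_obs(): the state.
- optics.read_camera(name): name is "scene" or "top"; returns the picture (480x640x3 uint8, red, green, blue); there is no depth.
- optics.get_calibration(name): a dict with "fx", "fy", "cx", "cy" (pixels), "xyz" and "attitude" of the camera in the world. Camera axes: x right, y down, z forward; pixel columns grow to the right and rows downward; lengths in m; the calibration is good to about 2 mm. A picture is of the moment at which its call begins. get_calibration takes no time and is no camera call.
A pose or a line that the arm cannot do raises arm.IKError and nothing moves.
- close_job(): hands the job in, once; it reports no verdict.
Trained networks look in the newest picture that a camera, given by its name, has taken for a name from the list of things; names that differ only in an ending like _2 or _b are one class to them, and where a whole thing is asked for, a point or a joint stands for the part that bears it (a point fixed in the world has none). Each returns a list of dicts, best first, with "confidence" (0 to 1); they miss things now and then, are a little off and sometimes report something else, mostly with a low value. They report only what shows in the picture. A call takes as long as a camera call. They do not tell look-alikes from the thing itself.
- models.recognise(camera, target): "box" ([left, top, width, height] in pixels, round what is visible of it).
The state is a dict: "t": time; "joints": joint angles; "dq": joint speeds; "effort": joint torques, N m; "eef_pos": TCP position; "tcp_rot": TCP orientation; "contact_force": force on the tool from outside, world axes, zero at the start; "wrist_torque": the same for the moment, N m; "gripper_width": finger opening in m.
Only numpy, scipy, OpenCV 4.12 (cv2) and the standard library are available. Lean on these libraries where they do the work, as an engineer would, in place of code of your own. Each camera call takes 0.05 s, during which the arm holds its last target.

## Working session

There is one attempt and no reset: what is moved stays moved. The work goes in short steps, each a Python script; the robot and the scene stay as the last script left them, time stands still between calls to the robot, and variables do not carry over. Pictures are saved under pics/ and viewed, and the job is handed in when it is done.

```bash
ls; mkdir -p pics; python3 - <<'E'
from station import arm, optics, models
import cv2
for n in ("scene","top"):
    im=optics.read_camera(n); cv2.imwrite(f"pics/{n}0.png",im[:,:,::-1]); print(n,optics.get_calibration(n))
    for t in ("tray","red_pot","blue_pot","green_tab","black_tab","amber_bottle","beaker","stand"):
        print(t,[( [round(v) for v in d['box']],round(d['confidence'],2)) for d in models.recognise(n,t)])
o=arm.get_obs(); print(o)
E
```

```text
pics
scene {'fx': 461.0292698805083, 'fy': 461.0292698805083, 'cx': 309.45860050613743, 'cy': 236.01861596957724, 'xyz': array([-0.03610138,  0.52693844,  0.81104629]), 'attitude': array([-0.35831286,  0.83031654, -0.39613432,  0.15894634])}
tray [([177, 214, 185, 114], 0.65)]
red_pot [([214, 250, 31, 33], 0.66)]
blue_pot [([230, 272, 37, 32], 0.82), ([252, 361, 30, 36], 0.8), ([155, 293, 28, 26], 0.56)]
green_tab [([180, 213, 186, 113], 0.83)]
black_tab [([178, 212, 182, 116], 0.85)]
amber_bottle [([191, 236, 14, 36], 0.75), ([231, 275, 36, 30], 0.37)]
beaker [([435, 240, 16, 22], 0.89)]
stand [([182, 216, 181, 133], 0.72), ([178, 212, 183, 115], 0.71)]
top {'fx': 514.6538444347609, 'fy': 514.6538444347609, 'cx': 319.07728098785094, 'cy': 238.32328666184583, 'xyz': array([ 0.440778  , -0.07672166,  1.18874326]), 'attitude': array([ 0.70753371, -0.70435561,  0.03320421, -0.04665525])}
tray [([158, 207, 205, 95], 0.64)]
red_pot [([203, 210, 34, 36], 0.93)]
blue_pot [([196, 250, 36, 35], 0.9), ([174, 175, 29, 31], 0.85), ([187, 309, 29, 28], 0.81)]
green_tab [([157, 207, 209, 94], 0.58
[... 201 characters left out ...]
07], 0.64)]
{'t': 0.9, 'joints': array([-1.14702304e+00,  3.19551565e-01,  1.56447370e+00,  7.35054227e-06,
        1.25742271e+00, -2.00277281e-02]), 'dq': array([ 2.87183897e-04, -4.05772307e-05,  8.02744552e-06,  1.57803743e-03,
        7.73911645e-05,  9.29755372e-04]), 'effort': array([-1.89558050e-03, -4.15411699e+01, -2.34420669e+01,  4.35025140e-05,
        3.63707102e-05,  1.23275291e-05]), 'eef_pos': array([ 0.24688592, -0.51931796,  0.22217602]), 'tcp_rot': array([ 0.15560938, -0.68971975,  0.68981898, -0.15563474]), 'contact_force': array([-0.56432757,  0.06466345, -0.45063251]), 'wrist_torque': array([-0.00642795,  0.04432705,  0.02787311]), 'gripper_width': 0.08538485308224174}
```

View pics/scene0.png

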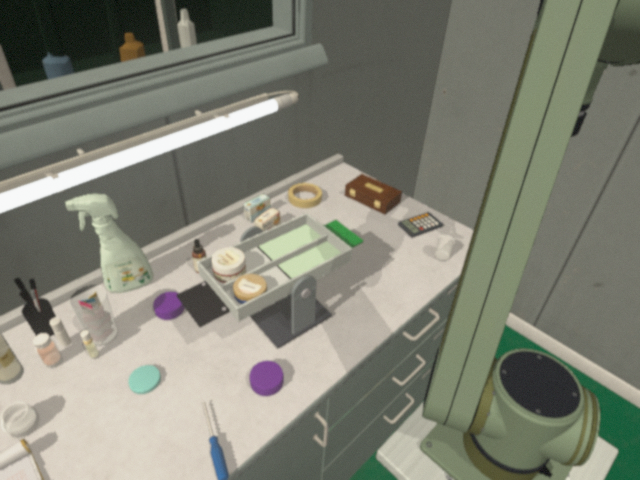

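View pics/top0.png

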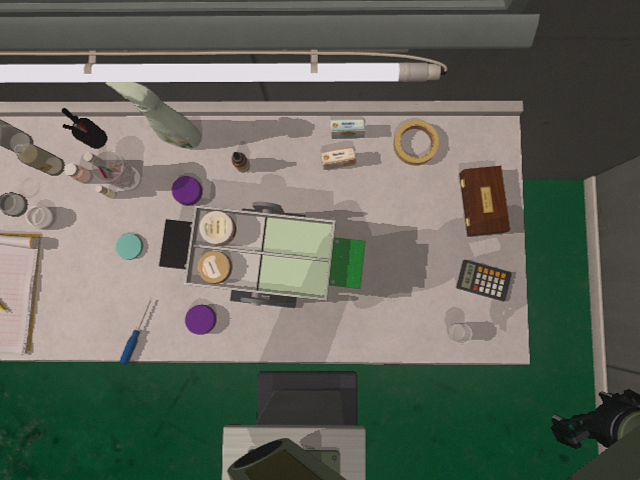

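```bash
python3 - <<'E'
import cv2
im=cv2.imread("pics/top0.png")[140:350,140:380]; cv2.imwrite("pics/topc.png",cv2.resize(im,(686,600),interpolation=cv2.INTER_CUBIC))
E
```

```text
(no output)
```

View pics/topc.png

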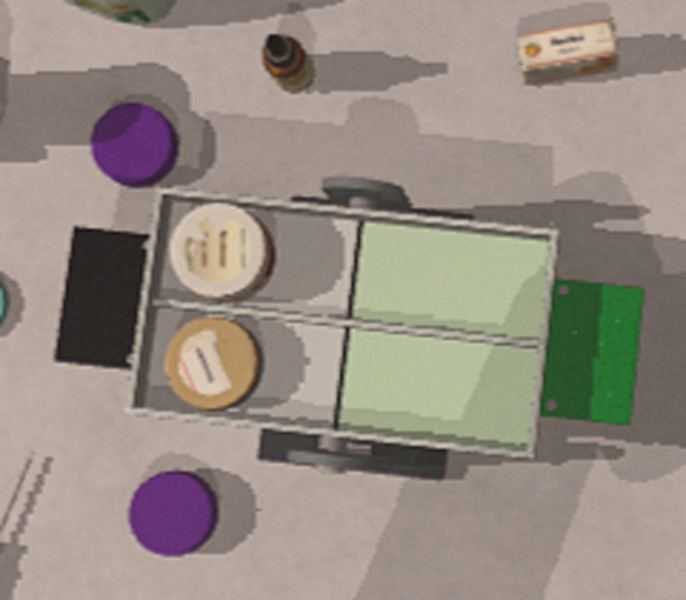

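Top view: white-lidded red pot at (217,228) in the rear lane and tan-lidded blue pot at (214,267) in the front lane, both on the black half. The purple look-alikes are at (187,190) and (200,320), off the tray. The green tab is to the right at (348,263) and the black tab to the left at (176,244). Next I'll enlarge the scene view to check heights.

```bash
python3 - <<'E'
import cv2
im=cv2.imread("pics/scene0.png")[205:355,170:370]; cv2.imwrite("pics/scenec.png",cv2.resize(im,(800,600),interpolation=cv2.INTER_CUBIC))
E
```

```text
(no output)
```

View pics/scenec.png

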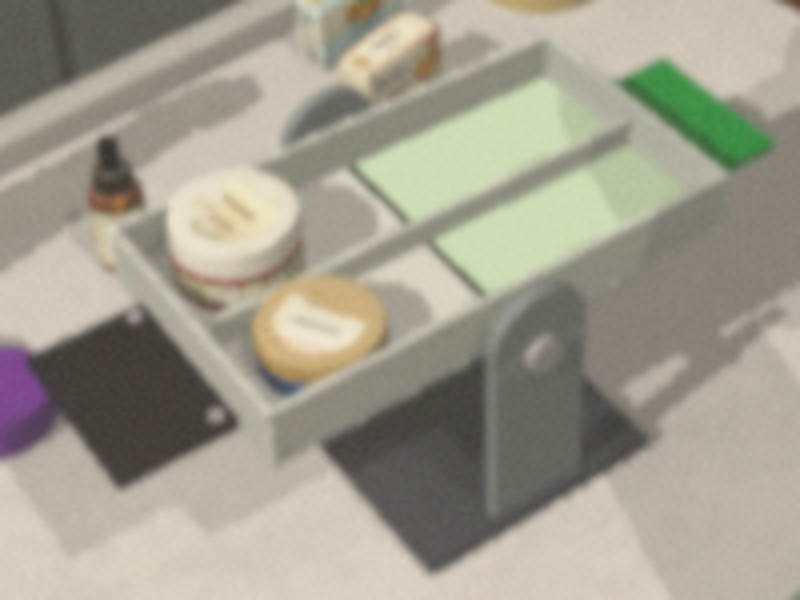

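```bash
cat > h.py <<'E'
import numpy as np
from scipy.spatial.transform import Rotation as R
from scipy.optimize import least_squares
from station import arm, optics, models, close_job
def proj(n,P):
    c=optics.get_calibration(n); q=R.from_quat(c['attitude']).inv().apply(np.atleast_2d(P)-c['xyz'])
    return np.c_[c['fx']*q[:,0]/q[:,2]+c['cx'], c['fy']*q[:,1]/q[:,2]+c['cy']]
def unproj(n,uv,z):
    c=optics.get_calibration(n); d=R.from_quat(c['attitude']).apply([(uv[0]-c['cx'])/c['fx'],(uv[1]-c['cy'])/c['fy'],1])
    return c['xyz']+d*(z-c['xyz'][2])/d[2]
def T(p,th,L): # p: x,y,z,yaw ; th tilt (green down) ; L local pts
    # green (-y) down = rotation about +x by +th
    return R.from_euler('z',p[3]).apply(R.from_euler('x',th).apply(np.atleast_2d(L)))+np.array(p[:3])
E
python3 - <<'E'
from h import *
t=[(643,288),(630,424),(75,227),(55,361),(162,190),(557,230),(535,457),(130,411)]
t=np.array(t)/2.857+[140,140]
s=[(662,60),(772,142),(30,357),(122,488),(117,238),(547,40),(728,175),(273,412)]
s=np.array(s)/4+[170,205]
def L(hw): return np.array([(.05,-.211,0),(-.05,-.211,0),(.05,.211,0),(-.05,.211,0),(hw,.145,.03),(hw,-.145,.03),(-hw,-.145,.03),(-hw,.145,.03)])
for mode in ("both","top","scene"):
  def f(v):
    P=T(v[:4],v[5],L(v[4])); r=[]
    if mode!="scene": r.append(proj("top",P)-t)
    if mode!="top": r.append(proj("scene",P)-s)
    return np.concatenate(r).ravel()
  o=least_squares(f,[.45,.05,.125,0,.08,0],loss='soft_l1'); print(mode,o.x.round(4),np.abs(f(o.x)).max().round(2),f(o.x).round(1))
  if mode=="both": p=o.x; np.save("tray.npy",p)
for n,uv,z in (("red",(220,251),.168),("blue",(212,362),.151)):
  w=unproj("top",np.array(uv)/2.857+140,z); print(n,w, R.from_euler('z',-p[3]).apply(w-p[:3]))
for L0 in ((0,-.185,0),(0,.185,0)): print(T(p,0,L0))
# bystanders
for n,uv in(("top",(239,165)),("top",(459,335))): print(unproj(n,uv,0.0))
o=arm.get_obs(); print(R.from_quat(o['tcp_rot']).as_matrix().round(3))
E
```

```text
both [ 0.5297  0.0613  0.1226 -0.1     0.0792  0.005 ] 1.58 [ 0.8 -0.7  0.8 -0.3 -0.3 -0.   0.1  0.3 -1.5 -0.   1.1  0.5  0.7 -1.
 -0.7 -0.2  0.4  0.2  0.9  0.7 -0.6  1.4 -0.  -0.2 -1.5 -1.1  1.  -0.8
  0.4  0.4 -0.6  1.6]
top [ 0.5301  0.0626  0.1138 -0.1026  0.0808  0.0144] 0.82 [-0.1 -0.  -0.3 -0.2  0.2  0.   0.5  0.1 -0.8 -0.4  0.7  0.5  0.  -0.3
 -0.3  0.3]
scene [ 0.5324  0.059   0.1199 -0.0932  0.0774  0.0095] 1.18 [-0.3  0.2  0.2  0.5 -0.   1.2  0.9 -0.7 -0.7 -0.7  1.  -0.4 -0.5 -0.4
 -0.3  0.4]
red [0.57704376 0.14823062 0.168     ] [0.03841498 0.09118355 0.04544342]
blue [0.49994615 0.15544516 0.151     ] [-0.0390177   0.09066181  0.02844342]
[[ 0.51123675 -0.12273524  0.12255658]]
[[0.54819088 0.24541472 0.12255658]]
[0.74990874 0.13712289 0.        ]
[ 0.35634722 -0.37191437  0.        ]
[[-0.903  0.     0.429]
 [-0.429 -0.    -0.903]
 [-0.    -1.     0.   ]]
```

```bash
cat >> h.py <<'E'
import cv2
p=np.load("tray.npy")
def quat(s=1):
    z=s*np.array([np.cos(p[3]),np.sin(p[3]),0]); y=np.array([0,0,-1.]); x=np.cross(y,z)
    return R.from_matrix(np.c_[x,y,z]).as_quat()
def st(msg=""):
    o=arm.get_obs(); print(msg,"t",round(o['t'],2),"tcp",o['eef_pos'].round(4),"F",o['contact_force'].round(2)); return o
def snap(n,name):
    im=optics.read_camera(n); cv2.imwrite(f"pics/{name}.png",im[:,:,::-1]); return im
def pots(th,cam="top"):
    optics.read_camera(cam); out={}
    c=optics.get_calibration(cam)
    for k,h in (("red_pot",.043),("blue_pot",.026)):
        best=None
        for d in models.recognise(cam,k):
            b=d['box']; u=np.array([b[0]+b[2]/2,b[1]+b[3]/2])
            M=R.from_euler('z',p[3])*R.from_euler('x',th)
            ray=M.inv().apply(R.from_quat(c['attitude']).apply([(u[0]-c['cx'])/c['fx'],(u[1]-c['cy'])/c['fy'],1]))
            o=M.inv().apply(c['xyz']-p[:3]); l=o+ray*(h*.85-o[2])/ray[2]
            if abs(l[0])<.06 and abs(l[1])<.13 and d['confidence']>.3:
                best=(l[:2]*1000).round(1).tolist()+[round(d['confidence'],2)]; break
        out[k]=best
    return out
E
python3 - <<'E'
from h import *
print(pots(0))
g=T(p,0,(0,-.188,0))[0]; q=None
cands=[]
for s in (1,-1):
    j=arm.ik(g+[0,0,.06],quat(s)); print(s,j)
    if j is not None: cands.append((np.abs(j-arm.get_obs()['joints']).max(),s))
s=min(cands)[1]; print("s",s); np.save("s.npy",s)
b=T(p,0,(0,.188,0))[0]; print(arm.ik(b+[0,0,.06],quat(s)))
arm.command_gripper(0.0,20)
arm.move_ptp(g+[0,0,.06],quat(s)); st("above")
snap("top","top1"); snap("scene","scene1")
print(pots(0))
E
```

```text
{'red_pot': [37.1, 89.5, 0.7], 'blue_pot': [-36.4, 90.0, 0.55]}
1 [-2.63122752e-01  2.72670314e-01  1.73747954e+00 -4.44089210e-16
  1.13144280e+00 -1.63079935e-01]
-1 None
s 1
[ 4.06144899e-01  3.88290336e-01  1.56227390e+00 -4.44089210e-16
  1.19102842e+00  5.06187716e-01]
above t 3.55 tcp [ 0.5109 -0.1266  0.1827] F [-0.08 -0.02 -0.42]
{'red_pot': [32.3, 90.9, 0.86], 'blue_pot': [-35.8, 90.9, 0.79]}
```

View pics/top1.png

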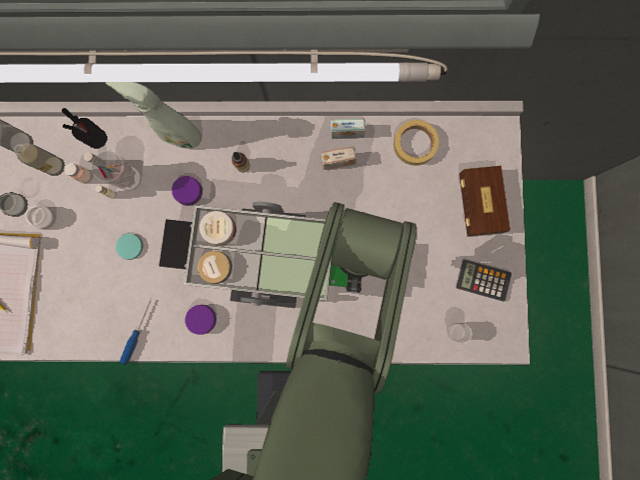

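View pics/scene1.png

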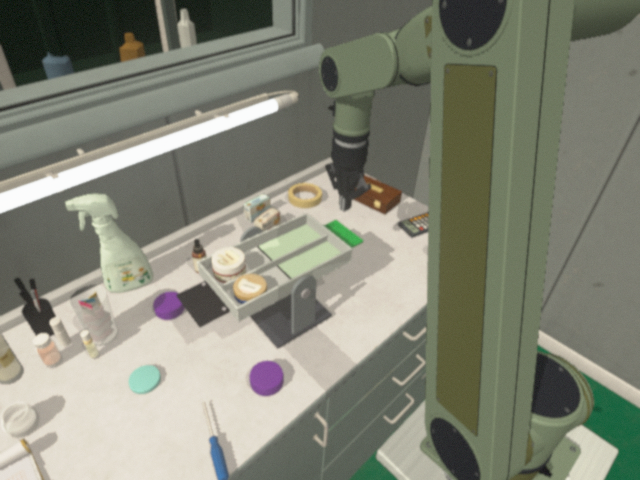

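Both pots are visible from both cameras and the fingertip is above the green tab. Next: descend until it touches.

```bash
python3 - <<'E'
from h import *
s=np.load("s.npy"); g=T(p,0,(0,-.188,0))[0]
arm.movel([g[0],g[1],.150],feed=.1); o=st("pre"); F0=o['contact_force'][2]
z=.150
while z>.130:
    z-=.001; arm.movel([g[0],g[1],z],feed=.02); o=arm.get_obs()
    F=o['contact_force'][2]-F0; print(round(z,4),o['eef_pos'][2].round(4),round(F,2))
    if F>1.0: break
np.save("zc.npy",o['eef_pos'][2]); st()
E
```

```text
pre t 4.28 tcp [ 0.511  -0.1258  0.15  ] F [-0.58 -0.32  0.06]
0.149 0.1496 -1.64
0.148 0.1481 -0.24
0.147 0.1469 -0.61
0.146 0.1459 0.69
0.145 0.1449 0.01
0.144 0.1439 -0.4
0.143 0.1429 -0.25
0.142 0.1419 0.38
0.141 0.1409 -0.69
0.14 0.1399 -0.89
0.139 0.1389 -0.17
0.138 0.1379 0.42
0.137 0.1369 0.64
0.136 0.1359 0.55
0.135 0.1349 -0.28
0.134 0.1339 0.47
0.133 0.1329 0.72
0.132 0.1319 -0.44
0.131 0.1309 -0.06
0.13 0.1299 1.73
 t 9.28 tcp [ 0.5109 -0.1257  0.1299] F [-1.11  0.13  1.78]
```

```bash
python3 - <<'E'
from h import *
o=st(); im=snap("scene","scene2"); print(arm.get_obs()['gripper_width'])
c=im[150:300,200:400,::-1]; cv2.imwrite("pics/scene2c.png",cv2.resize(c,(800,600),interpolation=cv2.INTER_CUBIC))
E
```

```text
t 9.28 tcp [ 0.5109 -0.1257  0.1299] F [-1.11  0.13  1.78]
0.0001434281952027005
```

View pics/scene2c.png

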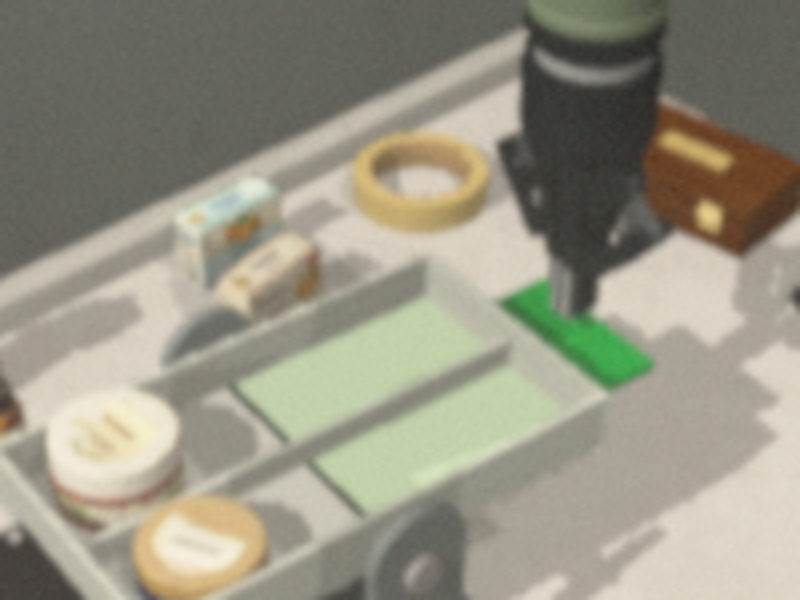

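```bash
python3 - <<'E'
from h import *
print(proj("scene",T(p,0,[(0,-.188,0),(0,-.185,-.01)])), proj("scene",[arm.get_obs()['eef_pos']-[0,0,.017]]))
g=T(p,0,(0,-.188,0))[0]
for z in (.129,.128,.127,.126):
    arm.movel([g[0],g[1],z],feed=.02); 
    f=[]
    for i in range(4): arm.hold(.04); f.append(arm.get_obs()['contact_force'])
    m=np.mean(f,0); print(z,arm.get_obs()['eef_pos'][2].round(4),m.round(2))
    if m[2]>2.5: break
st()
im=snap("scene","scene3")
c=im[150:300,200:400,::-1]; cv2.imwrite("pics/scene3c.png",cv2.resize(c,(800,600),interpolation=cv2.INTER_CUBIC))
E
```

```text
[[342.33155545 233.68948276]
 [341.10963851 237.4221021 ]] [[342.07597843 236.81197332]]
0.129 0.129 [-0.01 -0.4   0.01]
0.128 0.128 [ 0.15 -0.55  0.05]
0.127 0.127 [-0.23 -0.09  0.1 ]
0.126 0.126 [-0.13 -0.5   0.23]
 t 10.99 tcp [ 0.5109 -0.1257  0.126 ] F [-0.71 -0.94 -0.47]
```

View pics/scene3c.png

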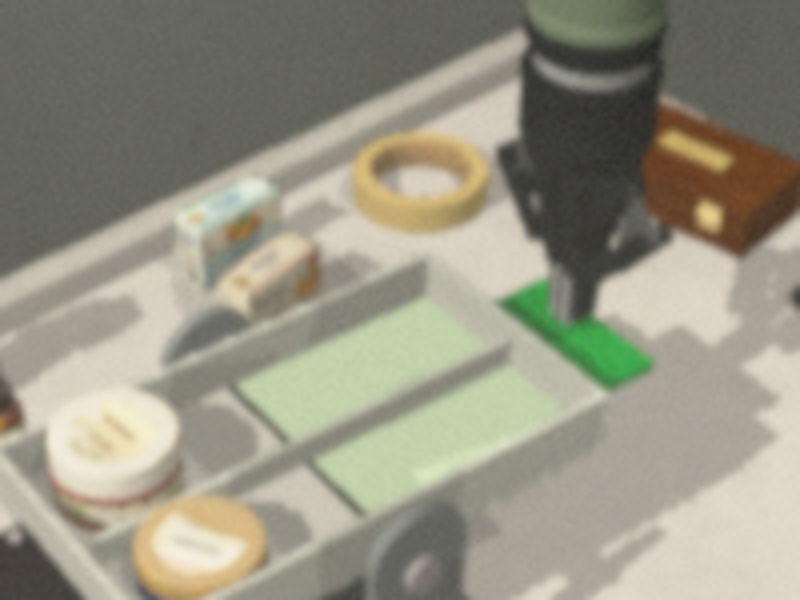

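```bash
python3 - <<'E'
from h import *
g=T(p,0,(0,-.188,0))[0]
z=.126
while z>.105:
    z-=.001
    arm.movel([g[0],g[1],z],feed=.03) 
    f=[arm.get_obs()['contact_force']]; arm.hold(.03); f.append(arm.get_obs()['contact_force'])
    m=np.mean(f,0); print(round(z,4),arm.get_obs()['eef_pos'][2].round(4),m.round(2))
    if m[2]>2: break
st()
im=snap("scene","scene4")
c=im[150:300,200:400,::-1]; cv2.imwrite("pics/scene4c.png",cv2.resize(c,(800,600),interpolation=cv2.INTER_CUBIC))
E
```

```text
0.125 0.1249 [ 0.12 -0.27 -0.29]
0.124 0.1239 [-0.49  0.08 -0.2 ]
0.123 0.1229 [0.39 0.87 0.39]
0.122 0.1219 [ 0.26 -0.4   0.1 ]
0.121 0.1209 [ 0.02 -0.51 -0.06]
0.12 0.12 [0.39 0.04 0.57]
0.119 0.119 [-0.05 -0.26 -0.2 ]
0.118 0.1179 [ 0.38  0.45 -0.2 ]
0.117 0.1169 [-0.3  -0.14 -0.71]
0.116 0.116 [-0.28  0.05  0.32]
0.115 0.1153 [-0.89 -0.13  3.12]
 t 14.16 tcp [ 0.511  -0.1257  0.1153] F [-0.92 -0.25  3.8 ]
```

View pics/scene4c.png

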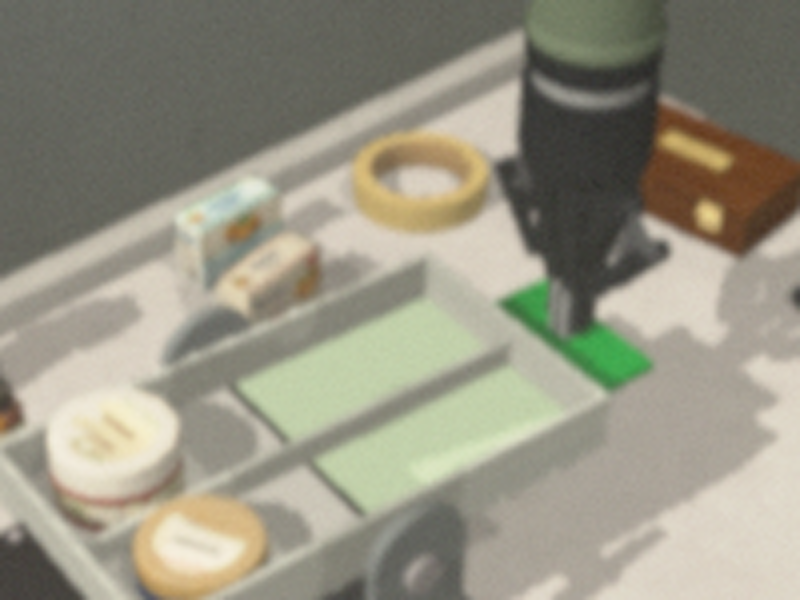

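```bash
cat >> h.py <<'E'
p[2]=.125; D=-.0097  # tip offset: TCP = tip + n*D
def pose(side,th,r=.197,gap=0.):
    tip=T(p,th,(0,side*r,D+gap))[0]
    M=R.from_euler('z',p[3])*R.from_euler('x',th)*R.from_euler('z',-p[3])
    return tip,(M*R.from_quat(quat())).as_quat()
def Fm(n=3):
    f=[]
    for i in range(n): arm.hold(.03); f.append(arm.get_obs()['contact_force'])
    return np.mean(f,0).round(2)
E
python3 - <<'E'
from h import *
for s in (-1,1):
  for th in (0,.2,.44): 
    a=arm.ik(*pose(s,th)); print(s,th,None if a is None else a.round(2))
q=arm.get_obs()['eef_pos']
P,Q=pose(-1,0,gap=.006)
arm.movel([q[0],q[1],P[2]],feed=.05)
arm.movel(P,feed=.05)
P,Q=pose(-1,.02); arm.movel(P,Q,feed=.03); st("th.02"); print(Fm())
P,Q=pose(-1,.08); arm.movel(P,Q,feed=.03); st("th.08"); print(Fm())
im=snap("scene","scene5")
c=im[150:300,200:400,::-1]; cv2.imwrite("pics/scene5c.png",cv2.resize(c,(800,600),interpolation=cv2.INTER_CUBIC))
print(pots(.08))
E
```

```text
-1 0 [-0.28  0.34  1.83 -0.    0.97 -0.18]
-1 0.2 [-0.39  0.41  1.86  0.24  0.95 -0.43]
-1 0.44 [-0.49  0.52  1.88  0.5   0.98 -0.72]
1 0 [ 0.42  0.45  1.64 -0.    1.05  0.52]
1 0.2 [0.32 0.38 1.68 0.21 1.02 0.31]
1 0.44 [0.17 0.31 1.72 0.49 1.04 0.03]
th.02 t 15.3 tcp [ 0.5099 -0.1346  0.1111] F [1.12 0.04 0.37]
[-0.03  0.14  0.09]
th.08 t 15.94 tcp [ 0.5099 -0.1334  0.0994] F [-1.44 -0.88  0.13]
[-0.02 -0.08  0.66]
{'red_pot': [35.0, 87.3, 0.7], 'blue_pot': [-41.5, 90.6, 0.9]}
```

View pics/scene5c.png

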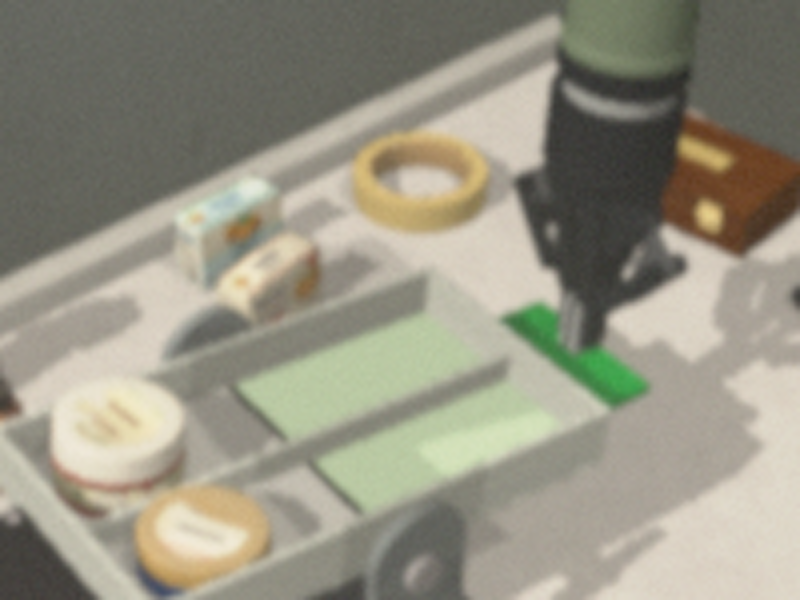

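```bash
python3 - <<'E'
from h import *
P,Q=pose(-1,.15); arm.movel(P,Q,feed=.04); st("th.15"); print(pots(.15))
th=.15
while th<.40:
    th+=.01; P,Q=pose(-1,th); arm.movel(P,Q,feed=.02); F=arm.get_obs()['contact_force'][2]
    d=pots(th); print(round(th,3),round(arm.get_obs()['t'],2),round(F,1),d)
    r=d['red_pot'] 
    if r is None or r[1]<76 : break
    if d['blue_pot'] is None or d['blue_pot'][1]<75: print("BLUE?"); break
for i in range(3):
    arm.hold(.1); print(round(arm.get_obs()['t'],2),pots(th))
np.save("th.npy",th); snap("top","top6"); snap("scene","scene6")
E
```

```text
th.15 t 16.73 tcp [ 0.5104 -0.1313  0.0857] F [-0.74  0.02  0.06]
{'red_pot': [38.7, 91.2, 0.64], 'blue_pot': None}
0.16 17.28 2.8 {'red_pot': [35.1, 89.3, 0.83], 'blue_pot': [-37.1, 89.7, 0.59]}
0.17 17.68 3.6 {'red_pot': [34.8, 91.5, 0.8], 'blue_pot': [-37.5, 93.6, 0.97]}
0.18 18.08 3.3 {'red_pot': [36.0, 91.5, 0.69], 'blue_pot': [-37.6, 91.0, 0.76]}
0.19 18.48 2.9 {'red_pot': [34.3, 87.7, 0.7], 'blue_pot': [-38.8, 95.0, 0.69]}
0.2 18.88 2.2 {'red_pot': [32.7, 91.1, 0.61], 'blue_pot': [-36.5, 93.4, 0.57]}
0.21 19.28 2.7 {'red_pot': [37.7, 89.3, 0.64], 'blue_pot': [-36.7, 91.8, 0.81]}
0.22 19.68 2.9 {'red_pot': [36.2, 91.8, 0.81], 'blue_pot': [-43.0, 90.0, 0.66]}
0.23 20.08 3.1 {'red_pot': [32.8, 88.2, 0.87], 'blue_pot': [-37.4, 93.5, 0.87]}
0.24 20.48 2.5 {'red_pot': [35.3, 91.7, 0.87], 'blue_pot': [-36.2, 93.2, 0.58]}
0.25 20.88 1.9 {'red_pot': [34.4, 91.6, 0.65], 'blue_pot': [-38.8, 91.2, 0.97]}
0.26 21.28 2.6 {'red_pot': [35.0, 92.5, 0.87], 'blue_pot': [-37.5, 94.5, 0.72]}
0.27 21.68 2.8 {'red_pot': [37.9, 92.4, 0.78], 'blue_pot': [-33.0, 93.2, 0.59]}
0.28 22.08 1.6 {'red_pot': [38.2, 93.0, 0.71], 'blue_pot': [-34.7, 93.5, 0.64]}
0.29 22.48 2.0 {'red_pot': [37.0, 94.2, 0.75], 'blue_pot': [-37.3, 92.3, 0.69]}
0.3 22.88 3.1 {'red_pot': [34.5, 92.5, 0.8], 'blue_pot': [-36.0, 92.1, 0.6]}
0.31 23.28 1.5 {'red_pot': [36.5, 86.1, 0.94], 'blue_pot': [-36.4, 93.3, 0.92]}
0.32 23.68 2.3 {'red_pot': [35.3, 55.3, 0.96], 'blue_pot': [-37.1, 98.6, 0.78]}
23.78 {'red_pot': [33.0, 22.6, 0.75], 'blue_pot': [-36.7, 95.2, 0.76]}
24.03 {'red_pot': [36.6, -26.4, 0.61], 'blue_pot': None}
24.28 {'red_pot': [36.1, -94.1, 0.56], 'blue_pot': [-36.8, 90.8, 0.88]}
```

View pics/scene6.png

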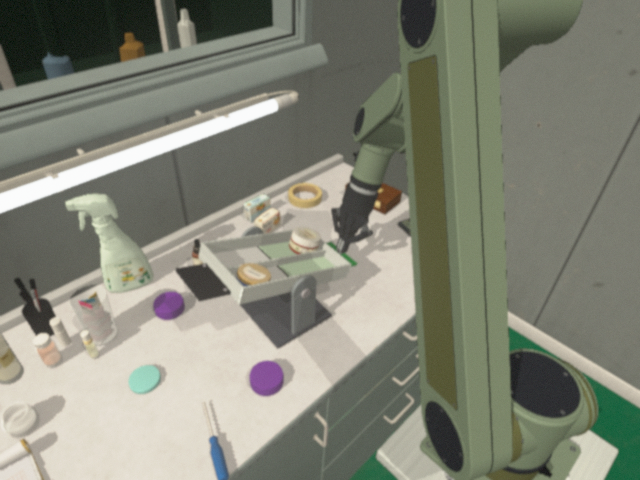

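Red slid to the green end and blue stayed put. I'll confirm red with the scene network and a crop, then move over to the black tab.

```bash
python3 - <<'E'
from h import *
th=float(np.load("th.npy"))
P,Q=pose(-1,th,gap=.03); arm.movel(P,Q,feed=.08)
q=arm.get_obs()['eef_pos']; arm.movel([q[0],q[1],.30],quat(),feed=.2)
im=snap("scene","scene7"); print("scene",pots(th,"scene")); print("top",pots(th))
P,Q=pose(1,th,gap=.07)
arm.move_ptp(P,Q); st("above black")
snap("top","top8"); im=snap("scene","scene8"); print("top",pots(th)); print("scene",pots(th,"scene"))
c=im[150:300,170:370,::-1]; cv2.imwrite("pics/scene8c.png",cv2.resize(c,(800,600),interpolation=cv2.INTER_CUBIC))
E
```

```text
scene {'red_pot': [21.7, -84.4, 0.93], 'blue_pot': [-34.6, 93.1, 0.73]}
top {'red_pot': [31.9, -91.7, 0.98], 'blue_pot': [-36.0, 94.2, 0.64]}
above black t 27.99 tcp [0.5469 0.2277 0.2445] F [-0.17 -0.59  0.22]
top {'red_pot': [33.4, -103.9, 0.83], 'blue_pot': None}
scene {'red_pot': [19.4, -81.0, 0.72], 'blue_pot': [-35.8, 96.6, 0.88]}
```

View pics/scene8c.png

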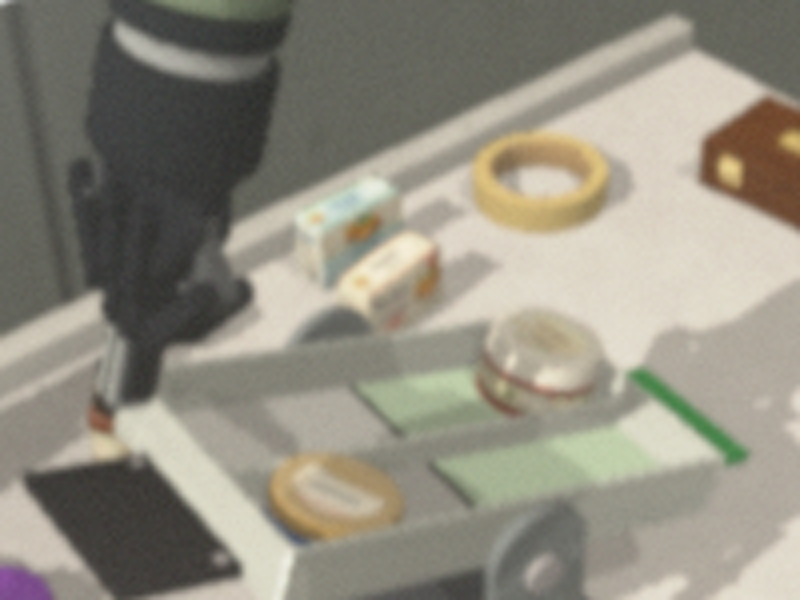

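View pics/top8.png

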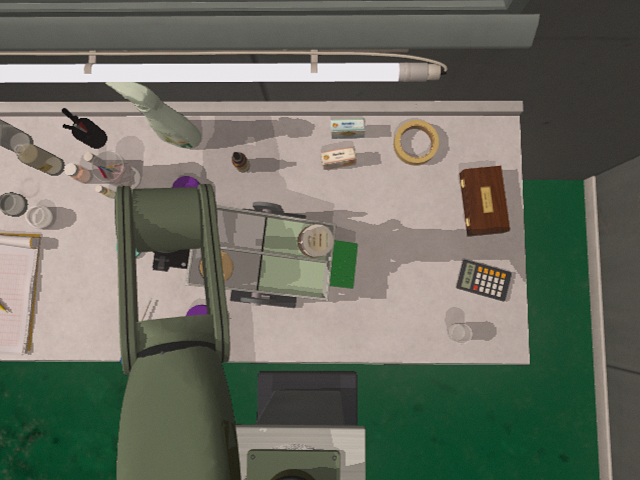

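```bash
python3 - <<'E'
from h import *
th=.32
for n in ("scene","top"):
  for y in (-.106,-.095,-.085):
    a=np.linspace(0,6.283,60); L=np.r_[np.c_[.034*np.cos(a)+.037,.034*np.sin(a)+y,0*a+.043],np.c_[.034*np.cos(a)+.037,.034*np.sin(a)+y,0*a]]
    q=proj(n,T(p,th,L)); print(n,y,q.min(0).round(1),q.max(0).round(1), "lidc",proj(n,T(p,th,(.037,y,.043))).round(1))
im=cv2.imread("pics/top8.png")[180:320,200:380]; cv2.imwrite("pics/top8c.png",cv2.resize(im,(771,600),interpolation=cv2.INTER_CUBIC))
E
```

```text
scene -0.106 [289.5 226.9] [322.3 257.9] lidc [[308.2 234.3]]
scene -0.095 [285.9 227.4] [318.8 258.6] lidc [[304.7 234.9]]
scene -0.085 [282.6 227.8] [315.7 259.2] lidc [[301.4 235.4]]
top -0.106 [297.7 224.6] [334.5 258.2] lidc [[318.9 241. ]]
top -0.095 [292.7 223.8] [329.5 257.6] lidc [[313.8 240.3]]
top -0.085 [288.1 223.2] [324.9 257. ] lidc [[309.2 239.6]]
```

View pics/top8c.png

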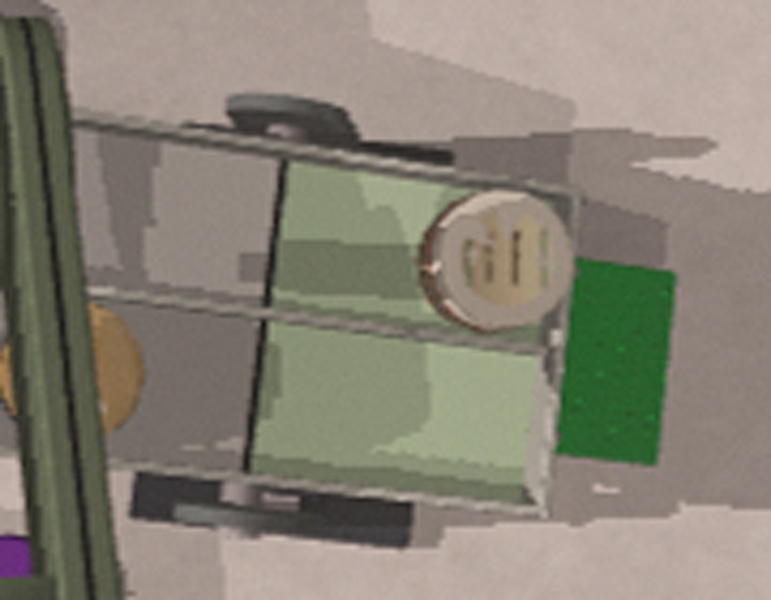

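Red's top-view extent (297.6–335 px) matches y = -106 mm, so it is touching the green wall. Blue is at about +93 mm. Now I'll push the black tab.

```bash
python3 - <<'E'
from h import *
P,Q=pose(1,.32,gap=.012); arm.movel(P,Q,feed=.1); st("near")
P,Q=pose(1,.32,gap=.002); arm.movel(P,Q,feed=.03); print(Fm())
for th in (.30,.28,.24,.20,.16,.12,.08,.05,.03):
    P,Q=pose(1,th); arm.movel(P,Q,feed=.03); st(th)
print(pots(.03,"scene"))
im=snap("scene","scene9")
c=im[150:300,170:370,::-1]; cv2.imwrite("pics/scene9c.png",cv2.resize(c,(800,600),interpolation=cv2.INTER_CUBIC))
E
```

```text
near t 29.12 tcp [0.5487 0.2468 0.1896] F [ 0.17 -0.66 -0.15]
[-0.02  0.06 -0.  ]
0.3 t 30.06 tcp [0.549  0.2516 0.1739] F [ 0.36 -1.02  1.  ]
0.28 t 30.34 tcp [0.5492 0.2525 0.1702] F [ 1.38 -1.44  2.17]
0.24 t 30.76 tcp [0.5491 0.2543 0.1622] F [-0.04 -0.    1.86]
0.2 t 31.18 tcp [0.5491 0.2556 0.1544] F [ 0.42 -0.43  1.29]
0.16 t 31.59 tcp [0.5491 0.2565 0.1466] F [0.12 0.46 1.11]
0.12 t 32.01 tcp [0.5492 0.2572 0.1386] F [0.18 1.06 0.61]
0.08 t 32.42 tcp [0.5492 0.2575 0.1307] F [-0.41  0.82  0.93]
0.05 t 32.77 tcp [0.5493 0.2575 0.1248] F [-0.44 -0.6   0.81]
0.03 t 33.06 tcp [0.5493 0.2574 0.121 ] F [-0.56  0.08  1.38]
{'red_pot': [23.0, -90.9, 0.61], 'blue_pot': [-42.1, 94.3, 0.72]}
```

View pics/scene9c.png

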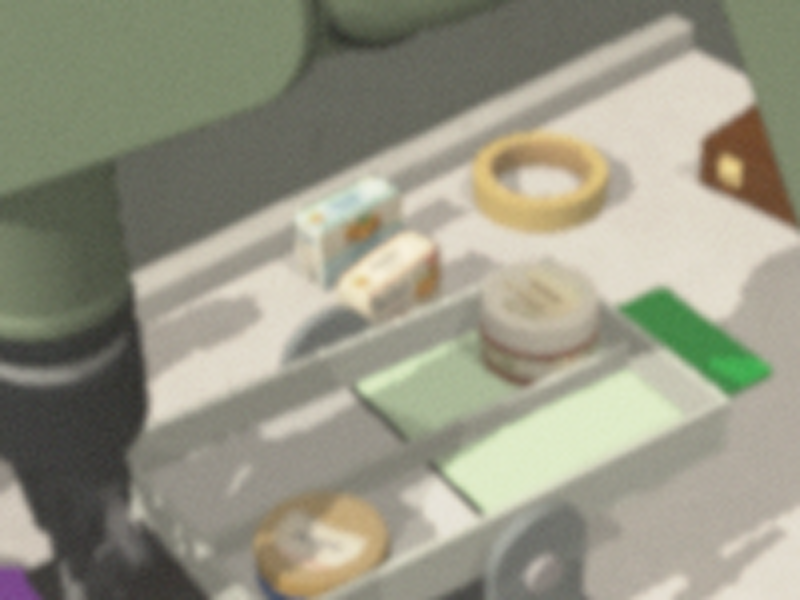

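```bash
python3 - <<'E'
from h import *
ref=cv2.cvtColor(cv2.imread("pics/scene0.png"),cv2.COLOR_BGR2HSV)
def gm(im):  # green tab mask centroid
    h=cv2.cvtColor(im,cv2.COLOR_BGR2HSV); m=cv2.inRange(h,(45,120,40),(75,255,255))[205:265,310:380]
    ys,xs=np.nonzero(m); return round(xs.mean()+310,2),round(ys.mean()+205,2),len(xs)
print("ref",gm(cv2.imread("pics/scene0.png")),"9",gm(cv2.imread("pics/scene9.png")))
for th in (.01,0.0):
    P,Q=pose(1,th); arm.movel(P,Q,feed=.02); st(th)
    im=snap("scene",f"sc_{int(th*100)}"); print(gm(im[:,:,::-1]))
E
```

```text
ref (np.float64(344.65), np.float64(232.98), 284) 9 (np.float64(344.58), np.float64(235.3), 276)
0.01 t 33.61 tcp [0.5494 0.2573 0.1172] F [-0.52 -1.65  3.46]
(np.float64(344.47), np.float64(234.18), 288)
0.0 t 33.91 tcp [0.5493 0.2572 0.1152] F [-1.73 -1.19  2.87]
(np.float64(344.15), np.float64(233.42), 302)
```

```bash
python3 - <<'E'
from h import *
q=arm.get_obs()['eef_pos']; arm.movel([q[0],q[1],.30],feed=.2)
arm.movej([-1.147,.32,1.565,0,1.257,-.02]); st("home")
a=snap("scene","sceneA"); b=snap("top","topA"); print(pots(0)); print(pots(0,"scene"))
def mk(im,cam,col):
    h=cv2.cvtColor(im,cv2.COLOR_BGR2HSV)
    r={("scene","g"):(205,265,310,380),("top","g"):(220,300,325,375)}[cam,col]
    m=cv2.inRange(h,(45,120,40),(75,255,255))[r[0]:r[1],r[2]:r[3]]; ys,xs=np.nonzero(m); return xs.mean().round(2)+r[2],ys.mean().round(2)+r[0],len(xs)
for c,im in(("scene",a),("top",b)): print(c,mk(cv2.imread(f"pics/{c}0.png"),c,"g"),mk(im[:,:,::-1],c,"g"))
# edge-based black tab/tray shift via ECC / phase correlation on patches
def sh(i0,i1,r):
    g=[cv2.Canny(cv2.cvtColor(i,cv2.COLOR_BGR2GRAY),30,90).astype(np.float32) for i in(i0,i1)]
    g=[cv2.GaussianBlur(x,(0,0),1.5)[r[0]:r[1],r[2]:r[3]] for x in g]
    return cv2.phaseCorrelate(g[0],g[1],cv2.createHanningWindow((r[3]-r[2],r[1]-r[0]),cv2.CV_32F))
s0=cv2.imread("pics/scene0.png")
for r in ((275,335,172,235),(210,260,315,375)): print(sh(s0,a[:,:,::-1],r))
c=np.vstack([s0[200:350,170:370],a[200:350,170:370,::-1]]); cv2.imwrite("pics/cmp.png",cv2.resize(c,(400*2,600*2))[:, :] if 0 else cv2.resize(c,(400,600)))
cv2.imwrite("pics/Ac.png",cv2.resize(a[205:355,170:370,::-1],(800,600),interpolation=cv2.INTER_CUBIC))
E
```

```text
home t 37.98 tcp [ 0.2476 -0.519   0.2218] F [ 0.12 -0.34 -0.25]
{'red_pot': [33.7, -105.8, 0.8], 'blue_pot': None}
{'red_pot': [24.7, -90.6, 0.56], 'blue_pot': [-39.5, 97.0, 0.93]}
scene (np.float64(344.65), np.float64(232.98), 284) (np.float64(345.40999999999997), np.float64(233.2), 274)
top (np.float64(346.96), np.float64(262.59000000000003), 1411) (np.float64(346.99), np.float64(262.64), 1412)
((-0.04314547209074249, -0.06613421859166024), 0.9859844555457433)
((-0.045298757060074024, -0.28132754031524243), 0.9851673507690429)
```

View pics/Ac.png

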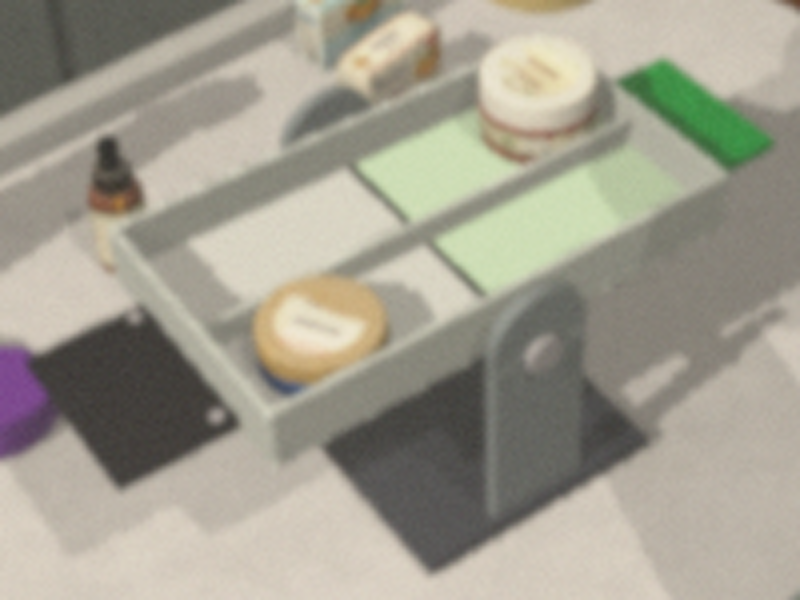

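View pics/topA.png

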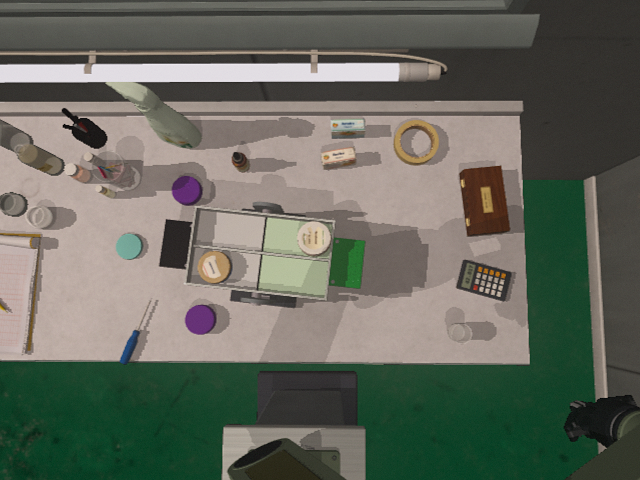

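The tray looks identical to the level start image, with shifts under 0.3 px (about 0.003 rad). Red is against the green wall at (314,238) and blue is unmoved at (214,267). The robot is clear and the bystanders haven't moved.

```bash
python3 -c "
from station import close_job
print(close_job())"
```

```text
the job is handed in; nothing more can be done
None
```

The job is done and handed in at about 38 s. The red pot is at the green end, the blue pot is still on its own half, and the tray is level again.

I pressed the green tab with the closed fingertips in 0.01 rad steps. The red pot let go at about 0.32 rad and slid to the end wall. I then pushed the black tab back to the height where I had first touched the green tab at level, and withdrew. Pushing forces read about 4 N or less at every step I sampled.

**Last checks**
- **Red pot:** the top view puts it at y = -106 mm, which is touching the green end wall.
- **Blue pot:** it is at about y = +90 to +97 mm, where it started (limit 34 mm). The top-view network missed it on the last look, but it shows plainly in that picture and the scene view found it.
- **Tray:** it matches the starting picture to within 0.3 px in the edge comparison, which is about 0.003 rad.
- **Bystanders:** the amber bottle and the beaker look untouched.

**Disagreements**
- The scene-view network put the red pot at about y = -90 mm. The divider and wall partly hide it there, so I relied on the top view and the pot's outline in it.
- The fingertips met the tab about 26 mm lower in commanded height than the stated fingertip offset implied. I calibrated on the actual contact instead.
- The green tab's colour centre in the scene view moved 0.8 px sideways, while the top view and the edge comparison show no shift. I put it down to lighting.

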